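# Unclamp the red-handled relay, draw it from its socket and hold it level

### The job

The relay with the red handle has finished its test: swing its clamp lever outward and down to the stop and leave it there, then draw the relay straight up out of its socket by its handle. Keep holding it still and level right above its socket, about 10 cm higher than it sat, so that I can inspect its blades; the job finishes while you are still holding it. Leave the blue-handled relay, its clamp and everything else on the bench alone.

Things in the scene. Friction and masses are not known exactly. Their poses are not given: they have to be found in the camera images.
- relay_red: Plug-in relay with the red handle bar, the one to be drawn. Black base plate 62 x 112 x 12, clear cover 54 x 84 x 72, steel bow on top with a red bar; 124 tall, and brass blades 10 below its underside; about 0.55 kg, balanced under the bar's middle. Origin: centre of the base's underside; x across the relay (the short way), y along it, z up. Plugged in, its axes agree with its socket's.
- relay_red_mid (a point): Middle of the red-handled relay, half-way up, 57 mm above its underside on its axis.
- relay_red_handle (a point): Middle of the red handle bar, 118 mm above the relay's underside. The bar is 12 wide (x), 12 high and 72 long (y), carried by an upright at y = +-34; its underside is 28 mm above the cover, so fingers pass under it to either side. Take it from above, closing across it (along x).
- socket_red: Fixed test socket of the red-handled relay: grey plate 125 x 165 x 12, black block 76 x 126 whose deck is 30 above the bench, rim 6 higher (2 mm play round the relay's base, slots for the blades), terminal posts 36 high on its -x side. Origin: on the bench under the middle of the relay; x across the relay, y towards the clamp, z up.
- clamp_red (a joint): Clamp lever of the red-handled relay, rad, on a level pivot along the socket's x. Starts at 0 to 0.12: upright, its nose over the relay's base, locking it. Grows as the ball swings away from the relay (to the socket's +y) and down; at 1.4, its stop, the lever is almost level and the nose clear. Stiff (0.12 N m, 1.5 N at the ball); stays where left.
- clamp_red_ball (a point): Centre of the black ball, 24 mm across, at the end of that lever, 84 mm from the pivot; the lever's rod is 8 mm thick. The ball can be pinched from above across its sides along the socket's x and led round the arc.
- clamp_red_pivot (a point): Pivot of that lever, 72 mm from the socket's origin along the socket's +y and 50 mm above the bench, in a steel fork 34 mm wide.
- relay_blue: Plug-in relay with the blue handle bar, a bystander. Black base plate 62 x 112 x 12, clear cover 54 x 84 x 72, steel bow on top with a blue bar; 124 tall, and brass blades 10 below its underside; about 0.55 kg, balanced under the bar's middle. Origin: centre of the base's underside; x across the relay (the short way), y along it, z up. Plugged in, its axes agree with its socket's.
- relay_blue_mid (a point): Middle of the blue-handled relay, half-way up, 57 mm above its underside on its axis.
- relay_blue_handle (a point): Middle of the blue handle bar, 118 mm above the relay's underside. The bar is 12 wide (x), 12 high and 72 long (y), carried by an upright at y = +-34; its underside is 28 mm above the cover, so fingers pass under it to either side. Take it from above, closing across it (along x).
- socket_blue: Fixed test socket of the blue-handled relay: grey plate 125 x 165 x 12, black block 76 x 126 whose deck is 30 above the bench, rim 6 higher (2 mm play round the relay's base, slots for the blades), terminal posts 36 high on its -x side. Origin: on the bench under the middle of the relay; x across the relay, y towards the clamp, z up.
- clamp_blue (a joint): Clamp lever of the blue-handled relay, rad, on a level pivot along the socket's x. Starts at 0 to 0.12: upright, its nose over the relay's base, locking it. Grows as the ball swings away from the relay (to the socket's +y) and down; at 1.4, its stop, the lever is almost level and the nose clear. Stiff (0.12 N m, 1.5 N at the ball); stays where left.
- clamp_blue_ball (a point): Centre of the black ball, 24 mm across, at the end of that lever, 84 mm from the pivot; the lever's rod is 8 mm thick. The ball can be pinched from above across its sides along the socket's x and led round the arc.
- clamp_blue_pivot (a point): Pivot of that lever, 72 mm from the socket's origin along the socket's +y and 50 mm above the bench, in a steel fork 34 mm wide.
- multimeter: Bystander: grey multimeter with yellow sides, 164 x 86 x 41, lying on the far side of the bench. Origin: centre of its underside.
- screwdriver: Bystander: yellow-handled screwdriver, 190 long, lying on the near right of the bench. Origin under it.
- spray_can: Bystander: white can, 52 across, 110 tall, upright on the far right. Origin: centre of its underside.
- parts_tray: Bystander: blue divided parts tray, 100 x 150 x 35, on the far side. Origin: centre of its underside.
- dial_gauge: Bystander: round steel dial gauge, 54 across, 18 high, with a thin arm, on the near left. Origin: centre of its underside.
Things that resemble listed ones, but are neither listed nor needed, are in the scene too. Leave any yellow look-alike of the socket_red alone.

How it is judged:
By the outcome, as a careful person would: the job done as asked, in the order asked, and still so for the second after the job is handed in, while the arm keeps its last pose, push and grip.
It also fails if it takes over 46 s, if anything falls off the work surface, if the arm or the gripper's body presses on something with over 40 N, if the wrist force passes 120 N, or if a joint passes its speed limit or range.

### The arm

A 6-joint arm with a two-finger parallel gripper is mounted at the origin on the work surface. World frame = base frame: x ahead of the robot, y to its left, z up, the work surface at z = 0. Lengths are in m, angles in rad, forces in N, time in s.
With the tool pointing down it reaches from about 0.35 to 0.875 m from the base axis. Payload 4.2 kg.
Tool frame: the origin (TCP) lies at the very end of the fingers, on their centre line; the grasp point (between the pads) lies 19 mm behind it (ctrl.tcp_to_grasp is the distance from the TCP to the grasp point, in m); z points along the fingers, y is the direction in which the jaws open and shut (so a half turn about z gives the same grasp; the last joint's range is limited). The gripper opens to 87 mm and grips with 3 to 60 N. Pads are 19 mm wide; open, the fingers measure 117 mm over their backs; the gripper's body (75 mm by 190 mm) begins 51 mm behind the grasp point.
Start: joints at [-0.868, 0.385, 0.008, 0, -1.194, -0.259], TCP at [0.268, -0.564, 0.223] pointing down, gripper open.
Joint ranges: [-3.14, 3.14], [-1.21, 2.06], [-1.07, 1.41], [-3.16, 2.05], [-2.99, -0.16], [-3.1, 3.1]. Speed limits (rad/s): [2.79, 2.79, 3.14, 3.14, 3.14, 3.14].

### API

Orientations are given as a unit quaternion [x, y, z, w].
In Python, from plant import ctrl gives the robot as it stands.
- The arm moves only by the tool send_rows, never from a script. Its argument "moves" is a list that holds one entry, the list of rows, each a list of 4 numbers: the shift along the tool's x, y, z in m, then the turn about the tool's z in degrees. In form: [[[dx, dy, dz, spin], ...]]. A call has exactly 8 rows; each row is the pose to reach, as a shift and turn from the pose measured when the call began, along the tool's axes at that moment; what a row does not reach only later rows make up. A row lasts 1/10 s, in which the tool goes at most 50 mm and 8.59 degrees, less where a joint would pass 70% of its speed; a pose out of reach is approached as far as the arm can. A call with a gripper value outside its range is refused whole. "claw" is the opening in per cent of the stroke, from 0 (shut) to 100 (fully open), set as the call begins (left out, the last holds). The fingers move at their own pace and stop on an object; "force" is the grip in N (left out, the last holds). Time passes only in rows, so rows that repeat a pose let the fingers close, or fill a call up. It gives the time, the measured TCP pose, the force and the opening at its end, in the units of the state.
- ctrl.observe(): the state, without advancing time (a new reading comes with each control period).
- ctrl.snapshot(name): name is "scene" or "top"; returns (picture, depth): 420x560x3 uint8, red, green, blue; 420x560 float32, m along the optical axis (not along the pixel's ray), 0 where there is no reading.
- ctrl.camera_params(name): a dict with "camera_matrix" (3x3 intrinsics, pixels), "extrinsics" (4x4, takes a point from world to camera coordinates). Camera axes: x right, y up, looking along -z (the intrinsics and any distortion apply to the point x, -y, -z); pixel columns grow to the right and rows downward; lengths in m; the calibration is good to about 2 mm. A picture is of the moment at which its call begins. camera_params takes no time and is no camera call.
- ctrl.sign_off(): hands the job in, once; it reports no verdict.
The state is a dict: "clock": time; "q": joint angles; "joint_velocities": joint speeds; "joint_torque": joint torques, N m; "tool_pos": TCP position; "ee_rot": TCP orientation; "force": force on the tool from outside, world axes, zero at the start; "wrist_torque": the same for the moment, N m; "finger_gap": finger opening in m.
Only numpy, scipy, OpenCV 4.12 (cv2) and the standard library are available. Lean on these libraries where they do the work, as an engineer would, in place of code of your own. Each camera call takes 0.05 s, during which the arm holds its last target.

## Working session

There is one attempt and no reset: what is moved stays moved. The work goes in short steps, Python scripts to look and compute and a tool call to move; the robot and the scene stay as the last step left them, time stands still between calls to the robot, and variables do not carry over. Pictures are saved under pics/ and viewed, and the job is handed in when it is done.

Besides the shell and the picture viewer there is one more tool, called as a command line: name --argument value ..., lists and objects as JSON in quotes. send_rows: Moves the arm, as the interface text tells. Its arguments: {"type":"object","properties":{"moves":{"type":"array","items":{"type":"array","items":{"type":"array","items":{"type":"number"}}}},"claw":{"type":"number"},"force":{"type":"number"}},"required":["moves"]}

```bash
mkdir -p pics && ls && python3 - <<'E'
from plant import ctrl
import cv2,numpy as np
print(ctrl.observe(), ctrl.tcp_to_grasp)
for n in("scene","top"):
    p,d=ctrl.snapshot(n); cv2.imwrite(f"pics/{n}0.png",p[:,:,::-1]); np.save(f"{n}0.npy",d); 
    c=ctrl.camera_params(n); print(n,c["camera_matrix"],c["extrinsics"],[k for k in c])
E
```

```text
pics
{'clock': 0.0, 'q': array([-8.68390364e-01,  3.85531208e-01,  6.58832158e-03, -5.09776533e-04,
       -1.19402357e+00, -2.58610752e-01]), 'joint_velocities': array([-0.00151677,  0.00066369,  0.00141054, -0.00057983, -0.0010499 ,
       -0.00166134]), 'joint_torque': array([-1.55478274e-04, -3.90667105e+01,  1.87401438e+01,  4.21976969e+00,
        1.09029369e-02, -1.97760760e-04]), 'tool_pos': array([ 0.26810442, -0.56387702,  0.22145865]), 'ee_rot': array([-2.19989230e-01,  9.75501668e-01,  1.07169891e-03, -2.91469725e-04]), 'force': array([0.47249806, 0.41140156, 0.17391652]), 'wrist_torque': array([0.02366809, 0.05669464, 0.05430286]), 'finger_gap': 0.08726597520120584} 0.0187
scene [[439.94812843   0.         283.63708025]
 [  0.         439.94812843 213.44933122]
 [  0.           0.           1.        ]] [[-0.53409345  0.8453632  -0.01025866  0.30105229]
 [-0.73201896 -0.45634474  0.50586335  0.3025775 ]
 [ 0.42295677  0.27768784  0.86255263 -1.47296123]
 [ 0.          0.          0.          1.        ]] ['camera_matrix', 'extrinsics']
top [[481.82119983   0.         274.27132908]
 [  0.         481.82119983 202.35917515]
 [  0.           0.           1.        ]] [[-0.02946406 -0.99938849 -0.01882866  0.01404863]
 [ 0.99689928 -0.03075525  0.07242883 -0.54689831]
 [-0.07296362 -0.01663623  0.99719584 -1.44513082]
 [ 0.          0.          0.          1.        ]] ['camera_matrix', 'extrinsics']
```

View pics/scene0.png

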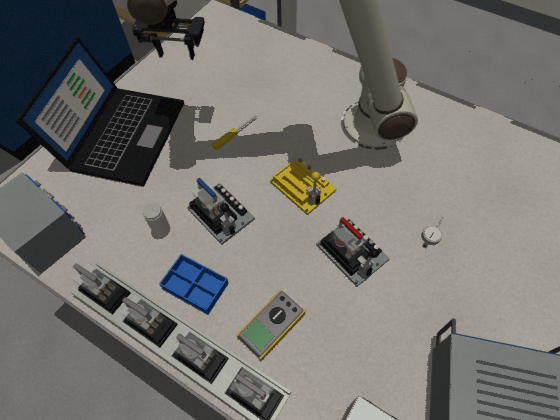

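View pics/top0.png

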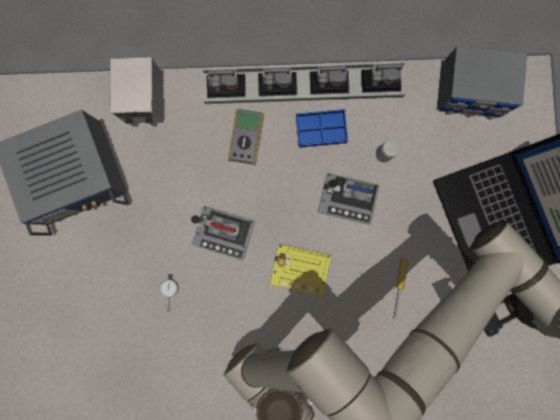

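The scene view shows the red bar at about (352,228), the blue relay at (207,185) and an empty yellow socket look-alike at (303,187). The top view has them at red (225,228), blue (355,190) and yellow (300,270). The red relay fits the task. I'll confirm it with an enlarged crop.

```bash
cat > h.py <<'E'
import numpy as np,cv2
from plant import ctrl
def proj(n,P):
    c=ctrl.camera_params(n);K=c["camera_matrix"];E=c["extrinsics"]
    P=np.atleast_2d(P);q=P@E[:3,:3].T+E[:3,3];q=q*[1,-1,-1]
    u=q@K.T;return u[:,:2]/u[:,2:]
def ray(n,uv):
    c=ctrl.camera_params(n);K=c["camera_matrix"];E=c["extrinsics"]
    d=np.linalg.inv(K)@[uv[0],uv[1],1];d=d*[1,-1,-1]
    R=E[:3,:3];return -R.T@E[:3,3],R.T@d
def onz(n,uv,z):
    o,d=ray(n,uv);return o+d*(z-o[2])/d[2]
def tri(a,b):
    (o1,d1),(o2,d2)=ray("scene",a),ray("top",b)
    A=np.stack([d1,-d2],1);s=np.linalg.lstsq(A,o2-o1,rcond=None)[0]
    p,q=o1+s[0]*d1,o2+s[1]*d2;return (p+q)/2,np.linalg.norm(p-q)
E
python3 - <<'E'
from h import *
a=cv2.imread("pics/scene0.png")[205:290,305:400];b=cv2.imread("pics/top0.png")[195:270,180:265]
a=cv2.resize(a,(400,358),interpolation=cv2.INTER_CUBIC);b=cv2.resize(b,(400,353),interpolation=cv2.INTER_CUBIC)
o=np.zeros((358,800,3),np.uint8);o[:,:400]=a;o[:353,400:]=b;cv2.imwrite("pics/crop0.png",o)
for n in("scene","top"):
    p=cv2.cvtColor(cv2.imread(f"pics/{n}0.png"),cv2.COLOR_BGR2HSV);d=np.load(n+"0.npy")
    m=(((p[...,0]<8)|(p[...,0]>172))&(p[...,1]>150)&(p[...,2]>60)).astype(np.uint8)
    k,l,s,c=cv2.connectedComponentsWithStats(m)
    for i in range(1,k):
        if s[i,4]>25:
            ys,xs=np.where(l==i); r=cv2.minAreaRect(np.stack([xs,ys],1).astype(np.float32)); print(n,s[i],c[i],r,[onz(n,q,.154).round(4) for q in cv2.boxPoints(r)],np.median(d[l==i]))
E
```

```text
scene [341 218  21  20 113] [350.91150442 227.46902655] ((350.5000305175781, 227.50003051757812), (26.870054244995117, 4.242640495300293), 45.0) [array([0.4717, 0.1105, 0.154 ]), array([0.46  , 0.1127, 0.154 ]), array([0.483 , 0.1783, 0.154 ]), array([0.4943, 0.1759, 0.154 ])] 1.0973437
top [211 223  23   8  42] [222.11904762 226.78571429] ((222.07164001464844, 226.75634765625), (22.79903793334961, 1.7494313716888428), 16.389541625976562) [array([0.4818, 0.172 , 0.154 ]), array([0.4864, 0.1705, 0.154 ]), array([0.4668, 0.1105, 0.154 ]), array([0.4622, 0.1119, 0.154 ])] 1.329319
```

View pics/crop0.png

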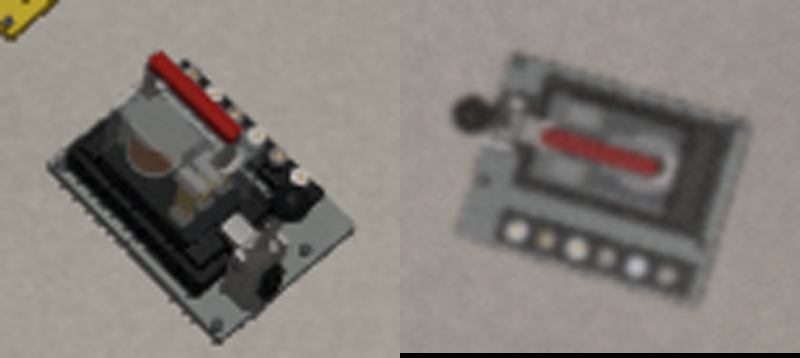

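The crop confirms a red bar on a grey socket plate. The white-topped posts are on its -x side and the black ball is at the +y end: scene about (374,252), top about (195,219). Next I measure the pose.

```bash
python3 - <<'E'
from h import *
# plate mask by colour? corners by hand from enlarged crop
tc=[(180+x/4.706,195+y/4.706) for x,y in[(115,52),(350,122),(297,305),(58,235)]]
W=np.array([onz("top",u,.012) for u in tc]);print("top plate",W.round(4).tolist(),W.mean(0).round(4))
for i in range(4):
    d=W[(i+1)%4]-W[i];print(np.hypot(*d[:2]).round(4),np.degrees(np.arctan2(d[1],d[0])).round(1))
sc=[(305+x/4.21,205+y/4.21) for x,y in[(48,165),(218,342),(355,232)]]
W=np.array([onz("scene",u,.012) for u in sc]);print("scene plate",W.round(4).tolist())
for i in range(2):
    d=W[(i+1)]-W[i];print(np.hypot(*d[:2]).round(4),np.degrees(np.arctan2(d[1],d[0])).round(1))
# handle ends: tri
print("bar mid",tri((305+196/4.21,205+97/4.21),(180+202/4.706,195+152/4.706)))
print("scene bar red centroid",onz("scene",(350.9,227.5),.148), "top",onz("top",(222.1,226.8),.154))
print("ball",tri((305+290/4.21,205+202/4.21),(180+70/4.706,195+113/4.706)), onz("top",(180+70/4.706,195+113/4.706),.134),onz("scene",(305+290/4.21,205+202/4.21),.134))
for n in("scene","top"):
    d=np.load(n+"0.npy");c=ctrl.camera_params(n);K=c["camera_matrix"];E=c["extrinsics"]
    us=dict(scene=(374,252),top=(195,219))[n]
    for dv in(-2,0,2):
      for du in(-2,0,2):
        u,v=us[0]+du,us[1]+dv;z=d[v,u];p=np.linalg.inv(K)@[u,v,1]*z*[1,-1,-1];print(n,u,v,(E[:3,:3].T@(p-E[:3,3])).round(3))
for n,(x,y,w,h) in dict(scene=(330,205,65,60),top=(183,205,60,40)).items():
    im=cv2.imread(f"pics/{n}0.png")[y:y+h,x:x+w];cv2.imwrite(f"pics/z_{n}.png",cv2.resize(im,(w*10,h*10),interpolation=cv2.INTER_NEAREST))
E
```

```text
top plate [[0.5429, 0.2119, 0.012], [0.4928, 0.0601, 0.012], [0.3758, 0.0974, 0.012], [0.4253, 0.2512, 0.012]] [0.4592 0.1551 0.012 ]
0.1599 -108.3
0.1227 162.3
0.1616 72.2
0.124 -18.5
scene plate [[0.4976, 0.0671, 0.012], [0.5485, 0.2205, 0.012], [0.4338, 0.261, 0.012]]
0.1617 71.7
0.1216 160.6
bar mid (array([0.4717683 , 0.14317567, 0.14107193]), np.float64(0.005924500336766236))
scene bar red centroid [0.47361198 0.14470754 0.148     ] top [0.47416478 0.14111449 0.154     ]
ball (array([0.49821537, 0.22210672, 0.13005099]), np.float64(0.0036761497735157958)) [0.49878324 0.21967903 0.134     ] [0.49935052 0.22401801 0.134     ]
scene 372 250 [0.499 0.217 0.143]
scene 374 250 [0.499 0.222 0.147]
scene 376 250 [0.495 0.226 0.145]
scene 372 252 [0.505 0.22  0.144]
scene 374 252 [0.503 0.224 0.145]
scene 376 252 [0.498 0.228 0.142]
scene 372 254 [0.509 0.222 0.143]
scene 374 254 [0.507 0.226 0.145]
scene 376 254 [0.504 0.23  0.144]
top 193 217 [0.504 0.223 0.144]
top 195 217 [0.504 0.218 0.142]
top 197 217 [0.504 0.213 0.137]
top 193 219 [0.498 0.223 0.147]
top 195 219 [0.498 0.218 0.144]
top 197 219 [0.498 0.213 0.141]
top 193 221 [0.493 0.223 0.146]
top 195 221 [0.493 0.218 0.141]
top 197 221 [0.493 0.213 0.14 ]
```

View pics/z_scene.png

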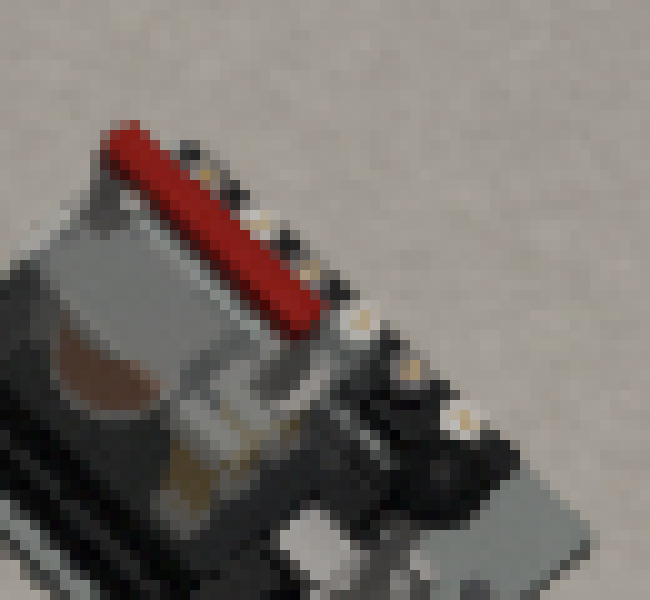

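View pics/z_top.png

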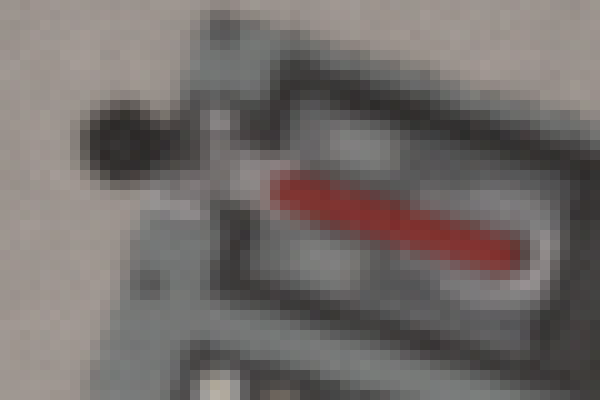

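send_rows --moves '[[[-0.011,0.012,-0.005,-1],[-0.033,0.037,-0.01,-4],[-0.06,0.067,-0.015,-8],[-0.087,0.097,-0.02,-12],[-0.114,0.127,-0.025,-16],[-0.141,0.157,-0.03,-20],[-0.168,0.187,-0.03,-24],[-0.195,0.217,-0.03,-28]]]' --claw 100 --force 15

```text
clock: 0.9
tool_pos: [0.351, -0.2821, 0.2523]
ee_rot: [-0.451, 0.893, 0.001, 0.0]
force: [1.0, -0.1, -0.6]
finger_gap: 0.0867
```

```bash
cat >> h.py <<'E'
from scipy.spatial.transform import Rotation as Ro
def delta(goal,yaw):
    "shift in tool axes and spin to put TCP at goal with tool y at world angle yaw (deg, mod 180)"
    s=ctrl.observe();R=Ro.from_quat(s["ee_rot"]).as_matrix()
    y=np.degrees(np.arctan2(R[1,1],R[0,1]));e=(yaw-y+90)%180-90
    print("t",round(s["clock"],2),"tcp",s["tool_pos"].round(4),"yaw",round(y,1),"tilt",round(np.degrees(np.arccos(-R[2,2])),2),"F",s["force"].round(1),"gap",round(s["finger_gap"],4))
    print("delta",(R.T@(np.array(goal)-s["tool_pos"])).round(4),"spin",round(-e,2))
E
python3 -c "
from h import *
delta([.4985,.222,.19],162.2)"
```

```text
t 0.9 tcp [ 0.351  -0.2821  0.2523] yaw 143.6 tilt 0.1 F [ 1.  -0.1 -0.6] gap 0.0867
delta [-0.4933  0.1801  0.0631] spin -18.58
```

send_rows --moves '[[[-0.045,0.016,0.0,-3],[-0.09,0.033,0.0,-6],[-0.135,0.049,0.0,-9],[-0.18,0.066,0.0,-12],[-0.225,0.082,0.0,-15],[-0.27,0.099,0.0,-17],[-0.315,0.115,0.005,-18.6],[-0.36,0.131,0.01,-18.6]]]'

```text
clock: 1.7
tool_pos: [0.4584, 0.0878, 0.2433]
ee_rot: [-0.59, 0.807, 0.001, 0.001]
force: [1.3, -0.6, 1.1]
finger_gap: 0.087
```

```bash
python3 -c "
from h import *
delta([.4985,.222,.19],162.2)"
```

```text
t 1.7 tcp [0.4584 0.0878 0.2433] yaw 162.3 tilt 0.15 F [ 1.3 -0.6  1.1] gap 0.087
delta [-0.1399  0.0025  0.0537] spin 0.14
```

send_rows --moves '[[[-0.035,0.001,0.01,0],[-0.07,0.001,0.02,0],[-0.1,0.002,0.03,0],[-0.12,0.002,0.04,0],[-0.133,0.002,0.048,0],[-0.139,0.002,0.053,0],[-0.14,0.002,0.053,0],[-0.14,0.002,0.053,0]]]'

```text
clock: 2.5
tool_pos: [0.4989, 0.2213, 0.191]
ee_rot: [-0.59, 0.807, 0.001, 0.001]
force: [0.2, -0.0, -0.1]
finger_gap: 0.0872
```

```bash
python3 - <<'E'
from h import *
delta([.4985,.222,.114],162.2)
t=ctrl.observe()["tool_pos"]
a,_=ctrl.snapshot("scene");b,_=ctrl.snapshot("top");a=a[...,::-1].copy();b=b[...,::-1].copy()
cv2.imwrite("pics/s1.png",a);cv2.imwrite("pics/t1.png",b)
pa,pb=proj("scene",t)[0],proj("top",t)[0];print(pa,pb)
o=np.hstack([cv2.resize(im[y:y+80,x:x+80],(400,400),interpolation=cv2.INTER_CUBIC) for im,x,y in((a,330,200),(b,160,190))])
for p,x,y,k in((pa,330,200,0),(pb,160,190,400)): cv2.circle(o,(int((p[0]-x+.5)*5)+k,int((p[1]-y+.5)*5)),3,(255,0,255),-1)
cv2.imwrite("pics/c1.png",o)
E
```

```text
t 2.5 tcp [0.4989 0.2213 0.191 ] yaw 162.3 tilt 0.15 F [ 0.2 -0.  -0.1] gap 0.0872
delta [-0.0004  0.0006  0.077 ] spin 0.1
[376.94938335 241.91504619] [190.39399549 218.16769908]
```

View pics/c1.png

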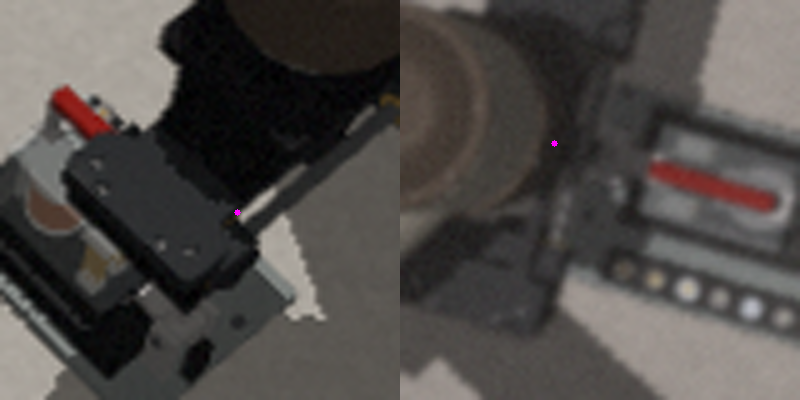

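The gripper is centred above the ball, which it hides in both views: TCP at scene (377,242), top (190,218). Its long side lies along the socket's x, as planned. I'll descend and pinch.

send_rows --moves '[[[0,0.0005,0.015,0],[0,0.0005,0.035,0],[0,0.0005,0.052,0],[0,0.0005,0.065,0],[0,0.0005,0.073,0],[0,0.0005,0.076,0],[0,0.0005,0.077,0],[0,0.0005,0.077,0]]]'

```text
clock: 3.4
tool_pos: [0.4991, 0.2218, 0.115]
ee_rot: [-0.59, 0.808, 0.001, 0.002]
force: [-0.1, -0.2, -0.6]
finger_gap: 0.0866
```

send_rows --moves '[[[0,0,0,0],[0,0,0,0],[0,0,0,0],[0,0,0,0],[0,0,0,0],[0,0,0,0],[0,0,0,0],[0,0,0,0]]]' --claw 10 --force 15

```text
clock: 4.2
tool_pos: [0.4991, 0.2218, 0.115]
ee_rot: [-0.59, 0.808, 0.001, 0.002]
force: [-0.1, -0.0, 0.6]
finger_gap: 0.031
```

```bash
python3 - <<'E'
from h import *
delta([.4985,.222,.114],162.2)
for n in("scene","top"):
    a,_=ctrl.snapshot(n);cv2.imwrite(f"pics/{n}2.png",a[...,::-1])
E
```

```text
t 4.2 tcp [0.4991 0.2218 0.115 ] yaw 162.3 tilt 0.26 F [-0.1 -0.   0.6] gap 0.031
delta [-0.0001  0.0006  0.001 ] spin 0.09
```

send_rows --moves '[[[0,0,0,0],[0,0,0,0],[0,0,0,0],[0,0,0,0],[0,0,0,0],[0,0,0,0],[0,0,0,0],[0,0,0,0]]]'

```text
clock: 5.1
tool_pos: [0.4984, 0.2219, 0.1149]
ee_rot: [-0.59, 0.808, 0.001, 0.002]
force: [-4.0, 1.8, 2.2]
finger_gap: 0.023
```

```bash
python3 - <<'E'
from h import *
# arc: ball at theta0 -> 1.4; tool shift (tool x vs socket y?) 
s=ctrl.observe();R=Ro.from_quat(s["ee_rot"]).as_matrix();print("F",s["force"].round(2),"M",s["wrist_torque"].round(2),"gap",s["finger_gap"],"toolx",R[:,0].round(3))
psi=np.radians(72.2);u=np.array([np.cos(psi),np.sin(psi),0])
for t0 in(.08,.12):
    out=[]
    for th in np.linspace(t0,1.42,17)[1:]:
        d=.084*((np.sin(th)-np.sin(t0))*u+(np.cos(th)-np.cos(t0))*np.array([0,0,1]))
        out.append((R.T@d).round(4).tolist())
    print(t0,out)
E
```

```text
F [-3.97  1.77  2.23] M [ 0.69  1.21 -0.01] gap 0.022950450844934977 toolx [-0.305 -0.952 -0.004]
0.08 [[-0.007, -0.0, 0.0009], [-0.0139, -0.0, 0.0023], [-0.0206, -0.0, 0.0044], [-0.0271, -0.0, 0.007], [-0.0334, -0.0, 0.0101], [-0.0394, -0.0, 0.0137], [-0.0451, -0.0001, 0.0179], [-0.0505, -0.0001, 0.0225], [-0.0554, -0.0001, 0.0275], [-0.0599, -0.0001, 0.0329], [-0.0639, -0.0001, 0.0387], [-0.0674, -0.0001, 0.0448], [-0.0704, -0.0001, 0.0511], [-0.0728, -0.0001, 0.0577], [-0.0747, -0.0001, 0.0645], [-0.0761, -0.0001, 0.0714]]
0.12 [[-0.0067, -0.0, 0.0011], [-0.0133, -0.0, 0.0028], [-0.0198, -0.0, 0.005], [-0.0261, -0.0, 0.0077], [-0.0321, -0.0, 0.0109], [-0.0378, -0.0, 0.0146], [-0.0433, -0.0, 0.0187], [-0.0483, -0.0001, 0.0233], [-0.053, -0.0001, 0.0282], [-0.0573, -0.0001, 0.0336], [-0.0611, -0.0001, 0.0392], [-0.0644, -0.0001, 0.0452], [-0.0673, -0.0001, 0.0514], [-0.0696, -0.0001, 0.0578], [-0.0714, -0.0001, 0.0644], [-0.0727, -0.0001, 0.0711]]
```

The pinch is good: gap 23 mm on the 24 mm ball. Now I lead it round the first half of the arc.

send_rows --moves '[[[-0.007,0.0005,0.001,0],[-0.0135,0.001,0.0025,0],[-0.02,0.001,0.0047,0],[-0.0265,0.001,0.0073,0],[-0.0327,0.001,0.0105,0],[-0.0386,0.001,0.0142,0],[-0.0442,0.001,0.0183,0],[-0.0494,0.001,0.0229,0]]]'

```text
clock: 5.9
tool_pos: [0.5138, 0.2697, 0.092]
ee_rot: [-0.59, 0.808, 0.001, 0.002]
force: [4.4, -4.2, 0.3]
finger_gap: 0.0226
```

```bash
python3 - <<'E'
from h import *
delta([.5211,.2933,.0455],162.2)
a,_=ctrl.snapshot("scene");cv2.imwrite("pics/s3.png",cv2.resize(a[180:310,300:440,::-1],(700,650),interpolation=cv2.INTER_CUBIC)[:600])
E
```

```text
t 5.9 tcp [0.5138 0.2697 0.092 ] yaw 162.3 tilt 0.27 F [ 4.4 -4.2  0.3] gap 0.0226
delta [-0.0245  0.0003  0.0466] spin 0.08
```

View pics/s3.png

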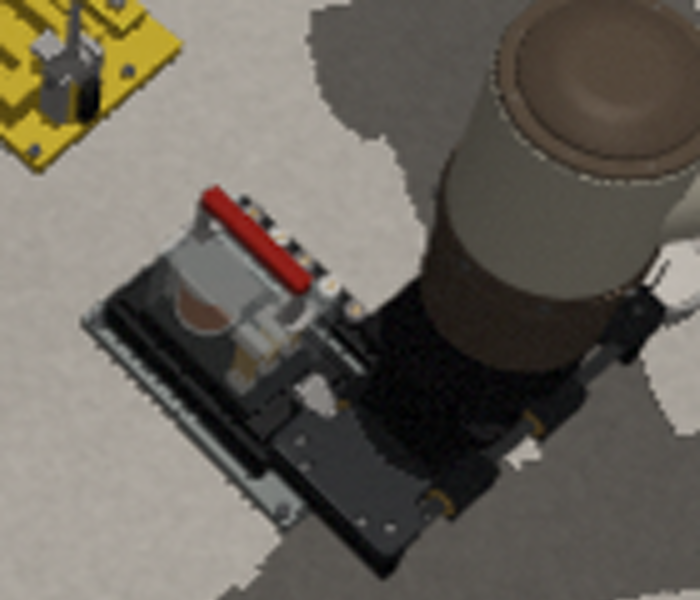

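The tool is half-way round and the ball is still held. The relay is undisturbed, with its nose lifting at about (320,390) in the crop. I'll finish the arc.

send_rows --moves '[[[-0.0048,-0.0005,0.005,0],[-0.0092,-0.0007,0.0104,0],[-0.0131,-0.0007,0.0161,0],[-0.0165,-0.0007,0.0221,0],[-0.0194,-0.0007,0.0284,0],[-0.0218,-0.0007,0.0348,0],[-0.0236,-0.0007,0.0415,0],[-0.0248,-0.0007,0.048,0]]]'

```text
clock: 6.75
tool_pos: [0.5223, 0.2942, 0.0435]
ee_rot: [-0.59, 0.807, 0.001, 0.002]
force: [-8.3, -3.2, 20.3]
finger_gap: 0.0223
```

```bash
python3 - <<'E'
from h import *
delta([.5211,.2933,.0455],162.2)
E
```

```text
t 6.75 tcp [0.5223 0.2942 0.0435] yaw 162.3 tilt 0.25 F [-8.3 -3.2 20.3] gap 0.0223
delta [ 0.0012  0.0009 -0.002 ] spin 0.14
```

An upward force of 20 N means the lever is on its stop. I'll release and rise.

send_rows --moves '[[[0,0,0,0],[0,0,0,0],[0,0,0,0],[0,0,0,0],[0,0,0,0],[0,0,0,0],[0,0,0,0],[0,0,0,0]]]' --claw 100

```text
clock: 7.55
tool_pos: [0.5223, 0.2941, 0.0436]
ee_rot: [-0.59, 0.807, 0.001, 0.002]
force: [-0.6, 0.7, 0.6]
finger_gap: 0.0785
```

send_rows --moves '[[[0,0,-0.01,0],[0,0,-0.03,0],[0,0,-0.06,0],[0,0,-0.1,0],[0,0,-0.14,0],[-0.02,0,-0.18,0],[-0.06,0,-0.19,0],[-0.1,0,-0.19,0]]]'

```text
clock: 8.35
tool_pos: [0.5535, 0.3901, 0.2395]
ee_rot: [-0.59, 0.807, 0.001, 0.006]
force: [0.4, 0.3, -0.4]
finger_gap: 0.0871
```

```bash
python3 - <<'E'
from h import *
delta([.4735,.1425,.2],162.2)
a,_=ctrl.snapshot("scene");b,_=ctrl.snapshot("top");a=a[...,::-1].copy();b=b[...,::-1].copy()
cv2.imwrite("pics/s4.png",a);cv2.imwrite("pics/t4.png",b)
o=np.hstack([cv2.resize(im[y:y+100,x:x+100],(400,400),interpolation=cv2.INTER_CUBIC) for im,x,y in((a,310,205),(b,165,190))])
cv2.imwrite("pics/c4.png",o)
E
```

```text
t 8.35 tcp [0.5535 0.3901 0.2395] yaw 162.3 tilt 0.74 F [ 0.4  0.3 -0.4] gap 0.0871
delta [0.2607 0.0011 0.0365] spin 0.1
```

View pics/c4.png

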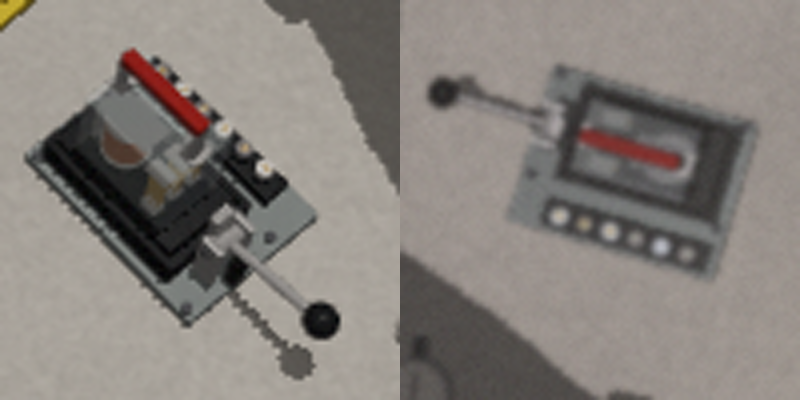

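The lever lies outward and down, with the ball at scene about (390,285) and top about (176,213), and the relay is still seated. I'll check the lever angle and refine the bar's position.

```bash
python3 - <<'E'
from h import *
B,e=tri((310+320/4-.4,205+320/4-.4),(165+42/4-.4,190+92/4-.4));print("ball",B.round(4),e)
for n in("scene","top"):
    p=cv2.cvtColor(cv2.imread(f"pics/{'s4' if n=='scene' else 't4'}.png"),cv2.COLOR_BGR2HSV)
    m=(((p[...,0]<8)|(p[...,0]>172))&(p[...,1]>100)&(p[...,2]>60)).astype(np.uint8)
    k,l,s,c=cv2.connectedComponentsWithStats(m);i=1+np.argmax(s[1:,4])
    r=cv2.minAreaRect(np.argwhere(l==i)[:,::-1].astype(np.float32));print(n,s[i],c[i].round(1),r)
    P=onz(n,r[0],.15 if n=="scene" else .154);print(P.round(4))
    if n=="scene":A=r[0]
    else: print("tri",tri(A,r[0]))
    bp=cv2.boxPoints(r);W=[onz(n,q,.152)[:2] for q in bp];d=max([W[1]-W[0],W[2]-W[1]],key=np.linalg.norm);print("yaw",np.degrees(np.arctan2(d[1],d[0])),np.linalg.norm(d))
for z in(.06,.064,.07):
    print(z,[onz("scene",(389.6,284.6),z).round(4),onz("top",(175.1,212.6),z).round(4)])
E
```

```text
ball [0.5222 0.2916 0.0639] 0.0016329512776709456
scene [340 217  23  22 146] [351.  227.9] ((350.866943359375, 227.61009216308594), (27.628765106201172, 5.354412078857422), 43.2642936706543)
[0.475  0.1451 0.15  ]
yaw 72.53008557004271 0.07129239701121479
top [210 223  25   9  90] [221.9 226.8] ((221.92453002929688, 226.76414489746094), (24.99962043762207, 3.7087347507476807), 15.945395469665527)
[0.4743 0.1416 0.154 ]
tri (array([0.47394245, 0.14357534, 0.14694027]), np.float64(0.002386182587643753))
yaw -107.5811233227436 0.06934045372321948
0.06 [array([0.5201, 0.2923, 0.06  ]), array([0.5228, 0.2917, 0.06  ])]
0.064 [array([0.5219, 0.2923, 0.064 ]), array([0.5226, 0.2908, 0.064 ])]
0.07 [array([0.5246, 0.2923, 0.07  ]), array([0.5222, 0.2894, 0.07  ])]
```

Ball height is 0.0639 against 0.0643 expected at 1.4 rad, so the lever is at its stop. Now to above the handle.

send_rows --moves '[[[0.02,0,0,0],[0.06,0,0,0],[0.105,0,0,0],[0.15,0,0,0],[0.195,0,0.005,0],[0.23,0,0.01,0],[0.25,0,0.018,0],[0.26,0,0.025,0]]]'

```text
clock: 9.25
tool_pos: [0.4735, 0.1426, 0.2077]
ee_rot: [-0.59, 0.807, 0.001, 0.003]
force: [0.3, 0.1, 0.5]
finger_gap: 0.087
```

send_rows --moves '[[[0,0,0,0],[0,0,0,0],[0,0,0,0],[0,0,0,0],[0,0,0,0],[0,0,0,0],[0,0,0,0],[0,0,0,0]]]'

```text
clock: 10.05
tool_pos: [0.4735, 0.1427, 0.2077]
ee_rot: [-0.591, 0.807, 0.001, 0.003]
force: [0.8, -0.7, -0.2]
finger_gap: 0.0867
```

```bash
python3 - <<'E'
from h import *
delta([.4745,.1433,.13],162.4)
s=ctrl.observe();print(Ro.from_quat(s["ee_rot"]).as_matrix().round(4),s["q"].round(3))
E
```

```text
t 10.05 tcp [0.4735 0.1427 0.2077] yaw 162.4 tilt 0.41 F [ 0.8 -0.7 -0.2] gap 0.0867
delta [-0.0004 -0.0006  0.0777] spin -0.01
[[-0.3025 -0.9531  0.0045]
 [-0.9531  0.3025  0.0056]
 [-0.0067 -0.0026 -1.    ]] [ 0.62   0.171 -0.33  -0.002 -1.063 -0.927]
```

send_rows --moves '[[[0,-0.0005,0.012,0],[0,-0.0005,0.03,0],[0,-0.0005,0.048,0],[0,-0.0005,0.062,0],[0,-0.0005,0.072,0],[0,-0.0005,0.077,0],[0,-0.0005,0.078,0],[0,-0.0005,0.078,0]]]'

```text
clock: 10.85
tool_pos: [0.4746, 0.1431, 0.13]
ee_rot: [-0.591, 0.807, 0.001, 0.004]
force: [0.6, 0.1, -0.1]
finger_gap: 0.0867
```

send_rows --moves '[[[0,0,0,0],[0,0,0,0],[0,0,0,0],[0,0,0,0],[0,0,0,0],[0,0,0,0],[0,0,0,0],[0,0,0,0]]]' --claw 0 --force 15

```text
clock: 11.65
tool_pos: [0.4746, 0.1431, 0.1299]
ee_rot: [-0.591, 0.807, 0.001, 0.004]
force: [-0.0, -0.9, 0.3]
finger_gap: 0.031
```

send_rows --moves '[[[0,0,0,0],[0,0,0,0],[0,0,0,0],[0,0,0,0],[0,0,0,0],[0,0,0,0],[0,0,0,0],[0,0,0,0]]]'

```text
clock: 12.45
tool_pos: [0.4744, 0.143, 0.1298]
ee_rot: [-0.591, 0.807, 0.001, 0.003]
force: [-0.2, 0.5, -0.7]
finger_gap: 0.0117
```

```bash
python3 - <<'E'
from h import *
delta([.4745,.1433,.13],162.4)
s=ctrl.observe();R=Ro.from_quat(s["ee_rot"]).as_matrix();print("Ftool",(R.T@s["force"]).round(1),"M",(R.T@s["wrist_torque"]).round(2))
a,_=ctrl.snapshot("scene");cv2.imwrite("pics/s5.png",cv2.resize(a[180:300,300:440,::-1],(700,600),interpolation=cv2.INTER_CUBIC))
E
```

```text
t 12.45 tcp [0.4744 0.143  0.1298] yaw 162.4 tilt 0.41 F [-0.2  0.5 -0.7] gap 0.0117
delta [-0.0003 -0.     -0.0002] spin -0.01
Ftool [-0.4  0.4  0.7] M [-0.27  0.07 -0.01]
```

View pics/s5.png

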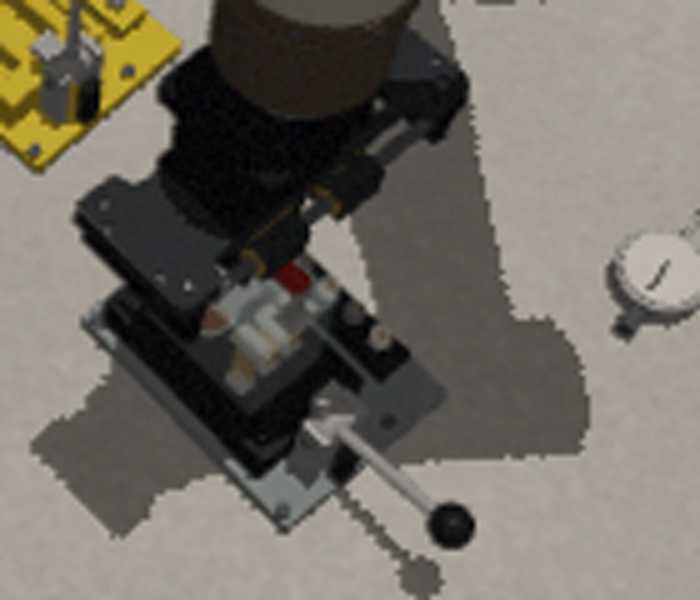

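The bar is held (gap 11.7 mm, end visible at crop (292,278)). I'll firm the grip and draw slowly straight up.

send_rows --moves '[[[0,0,0,0],[0,0,0,0],[0,0,0,0],[0,0,0,0],[0,0,-0.001,0],[0,0,-0.003,0],[0,0,-0.006,0],[0,0,-0.01,0]]]' --force 50

```text
clock: 13.3
tool_pos: [0.4742, 0.1428, 0.1397]
ee_rot: [-0.59, 0.807, 0.001, 0.003]
force: [-0.3, -0.4, -4.2]
finger_gap: 0.0113
```

```bash
python3 - <<'E'
from h import *
delta([.4744,.143,.2298],162.4)
s=ctrl.observe();R=Ro.from_quat(s["ee_rot"]).as_matrix();print("Ftool",(R.T@s["force"]).round(1),"M",(R.T@s["wrist_torque"]).round(2))
E
```

```text
t 13.3 tcp [0.4742 0.1428 0.1397] yaw 162.4 tilt 0.37 F [-0.3 -0.4 -4.2] gap 0.0113
delta [-0.0008 -0.0003 -0.0901] spin -0.02
Ftool [0.5 0.2 4.2] M [-0.11  0.01 -0.02]
```

send_rows --moves '[[[0,0,-0.004,0],[0,0,-0.009,0],[0,0,-0.015,0],[0,0,-0.021,0],[0,0,-0.027,0],[0,0,-0.033,0],[0,0,-0.038,0],[0,0,-0.04,0]]]'

```text
clock: 14.1
tool_pos: [0.4743, 0.1427, 0.1804]
ee_rot: [-0.591, 0.807, 0.001, 0.004]
force: [0.6, -0.2, -4.2]
finger_gap: 0.0114
```

send_rows --moves '[[[0,0,-0.004,0],[0,0,-0.011,0],[0,0,-0.019,0],[0,0,-0.028,0],[0,0,-0.037,0],[0,0,-0.044,0],[0,0,-0.048,0],[0,0,-0.05,0]]]'

```text
clock: 14.9
tool_pos: [0.4741, 0.1425, 0.231]
ee_rot: [-0.591, 0.807, 0.001, 0.004]
force: [0.3, 0.6, -5.1]
finger_gap: 0.0112
```

```bash
python3 - <<'E'
from h import *
delta([.4744,.143,.2298],162.4)
a,_=ctrl.snapshot("scene");b,_=ctrl.snapshot("top");a=a[...,::-1].copy();b=b[...,::-1].copy()
cv2.imwrite("pics/s6.png",a);cv2.imwrite("pics/t6.png",b)
o=np.hstack([cv2.resize(im[y:y+110,x:x+110],(400,400),interpolation=cv2.INTER_CUBIC) for im,x,y in((a,300,185),(b,160,180))])
cv2.imwrite("pics/c6.png",o)
E
```

```text
t 14.9 tcp [0.4741 0.1425 0.231 ] yaw 162.4 tilt 0.48 F [ 0.3  0.6 -5.1] gap 0.0112
delta [-0.0005 -0.0001  0.0012] spin -0.01
```

View pics/c6.png

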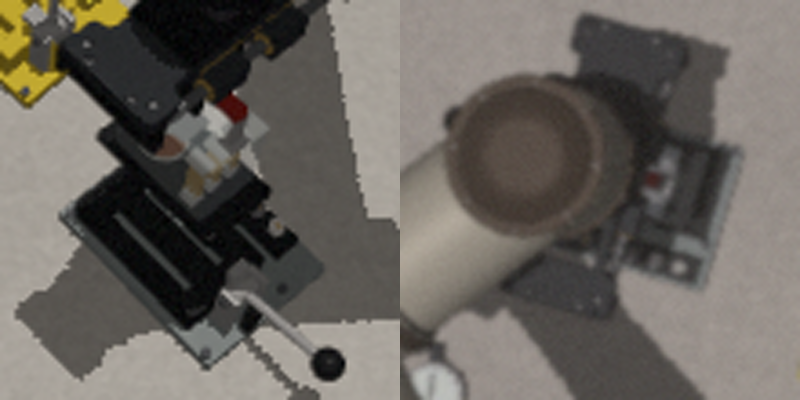

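The relay is clear of its socket. Its base is at crop about (100,133)–(270,185), above the empty deck slots, and the lever is still down with the ball at (328,362). One settling hold, then I'll check how level it is by depth.

send_rows --moves '[[[0,0,0.001,0],[0,0,0.001,0],[0,0,0.001,0],[0,0,0.001,0],[0,0,0.001,0],[0,0,0.001,0],[0,0,0.001,0],[0,0,0.001,0]]]'

```text
clock: 15.8
tool_pos: [0.4741, 0.1425, 0.2296]
ee_rot: [-0.591, 0.807, 0.001, 0.004]
force: [-1.0, 1.2, -4.5]
finger_gap: 0.0109
```

```bash
python3 - <<'E'
from h import *
delta([.4744,.143,.2298],162.4)
s=ctrl.observe();print("qd",np.abs(s["joint_velocities"]).max())
a,d=ctrl.snapshot("scene");cv2.imwrite("pics/s7.png",a[...,::-1])
c=ctrl.camera_params("scene");K=c["camera_matrix"];E=c["extrinsics"]
# base plate's near-side strip + outline corners: sample points with depth, express in socket frame
v,u=np.mgrid[200:270,320:400];z=d[v,u]
p=(np.stack([u,v,np.ones_like(u)],-1)@np.linalg.inv(K).T)*z[...,None]*[1,-1,-1]
W=(p-E[:3,3])@E[:3,:3]
y=np.array([np.cos(np.radians(72.4)),np.sin(np.radians(72.4))]);x=np.array([y[1],-y[0]])
r=W[...,:2]-[.4742,.1428];X=r@x;Y=r@y;Z=W[...,2]
m=(X>.0275)&(X<.031)&(abs(Y)<.055)&(Z>.12)&(Z<.165)
m2=(X>.02)&(X<.034)&(abs(Y)<.06)&(Z>.13)&(Z<.155)
for M in(m,m2):
    print(M.sum());
    if M.sum()>8:
        A=np.stack([X[M],Y[M],np.ones(M.sum())],1);k,*_=np.linalg.lstsq(A,Z[M],rcond=None);print("slopes deg x,y",np.degrees(k[:2]).round(2),"z",k[2].round(4),"Yrange",Y[M].min().round(3),Y[M].max().round(3),"res",(Z[M]-A@k).std().round(4))
top=m2
print("Z hist",np.histogram(Z[top],8))
for b in np.arange(-.055,.056,.022):
    q=top&(abs(Y-b)<.011)
    if q.sum():print(b.round(3),q.sum(),np.percentile(Z[q],[10,50,90]).round(4),np.median(X[q]).round(4))
# lever ball
g=(abs(X)<.02)&(Y>.13)&(Y<.19)&(Z>.03)
v,u=np.mgrid[260:310,370:420];z=d[v,u];p=(np.stack([u,v,np.ones_like(u)],-1)@np.linalg.inv(K).T)*z[...,None]*[1,-1,-1];W=(p-E[:3,3])@E[:3,:3]
g=W[...,2]>.06;print("ball top z",W[g][:,2].max().round(4),W[g].mean(0).round(4))
E
```

```text
t 15.8 tcp [0.4741 0.1425 0.2296] yaw 162.4 tilt 0.45 F [-1.   1.2 -4.5] gap 0.0109
delta [-0.0006 -0.0002 -0.0002] spin -0.01
qd 0.001579468498004194
145
slopes deg x,y [-2.7932e+02  2.6000e-01] z 0.2898 Yrange -0.055 0.054 res 0.0073
234
slopes deg x,y [-40.6    0.29] z 0.1629 Yrange -0.055 0.058 res 0.0049
Z hist (array([ 8, 21, 30, 81, 42, 18, 19, 15]), array([0.13027203, 0.13336266, 0.13645329, 0.13954392, 0.14263455,
       0.14572518, 0.14881581, 0.15190645, 0.15499708]))
-0.055 22 [0.1347 0.1414 0.144 ] 0.0285
-0.033 41 [0.1341 0.1412 0.1487] 0.0299
-0.011 41 [0.1362 0.142  0.1512] 0.0297
0.011 47 [0.1347 0.1432 0.1525] 0.0299
0.033 50 [0.1377 0.1426 0.1513] 0.0285
0.055 33 [0.1363 0.1412 0.1432] 0.0269
ball top z 1.1205 [0.5594 0.281  0.153 ]
```

The base top is at about 0.142 m (0.042 m when seated plus 0.10 m), tilted about 0.3° along its length. The ball has not moved in the picture: (390,285) both before and after the lift. Handing in.

```bash
python3 -c "
from plant import ctrl
print(ctrl.sign_off())"
```

```text
the job is handed in; nothing more can be done
None
```

The clamp lever is out and down at its stop, and the red relay is drawn and held level above its socket, 10 cm up. I handed the job in at about 15.9 s on the robot's clock.

**Clamp:** I pinched the ball, led it round the arc until the stop pushed back with about 20 N, and let go. The ball then measured 63.9 mm high; 64.3 mm is expected at 1.4 rad. It was at the same place in the picture after the lift.

**Relay:** I gripped the red bar at 50 N (gap about 11 mm) and drew it straight up by 99.8 mm, with less than 1 mm of sideways drift. The measured pull matches its weight (about 4.5–5 N), and the arm was still.

**Level:** Depth readings put the top of the base plate at about 0.142 m, tilted about 0.3° along its length. The tool itself leans 0.45°.

**Checks that failed or disagreed:**
- The two cameras differed by 2–4 mm on the bar and ball positions, so I used values in between; both grasps closed properly.
- Depth across the relay's short side was too noisy to measure the tilt that way; there I relied on the flat pads and the tool angle.
- The depth check on the ball after the lift picked up the arm instead, so only the picture confirms the lever stayed put.
- I did not re-measure the blue relay or the other bystanders, but I didn't reach for or touch any of them.

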